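# Aim the router's aerial turntable and clamp it

### The job

Turn the aluminium wheel of the aerial turntable by pressing on its rim and dragging it round, until the engraved line on the wheel faces the fixed steel pointer; let go, then throw the clamp lever beside the wheel fully over, away from the robot, so that it stays aimed. The bearing is delicate: never push on the wheel with more than about 15 N, and do not touch the white aerial panel in the middle. Leave the clamp open until the line is at the pointer, and leave the other things on the desk where they are.

Things in the scene. Friction and masses are not known exactly. Their poses are not given: they have to be found in the camera images.
- stand: The aerial turntable, fixed to the desk. Origin on the desk on the wheel's vertical axis; x runs towards the pointer, y towards the clamp lever, z up. Black base plate 24 mm thick, x from -100 to +120 mm, y from -110 to +180 mm. On it turns a solid horizontal aluminium wheel, 160 mm across, 22 mm thick, flat top, fluted edge. Turning it takes about 0.20 N m; it stays where it is left.
- rim_level (a point): point on the wheel's axis, 74 mm above the desk, fixed to the stand: the MIDDLE of the range of the wheel's flat top. The true top, at rest, is set by an adjusting collar and not measured: 68 to 80 mm above the desk, to be found by touch. The wheel sits on a spring: pressed down on its top it sinks 1 mm for every 5 N, up to about 9 mm.
- aerial_foot (a point): point on the wheel's axis, 74 mm above the desk. Round it, fixed on the wheel: a grey foot of radius 30 mm, 4 mm high, and the white aerial panel (40 x 12 mm, top 32 mm above the wheel's top), not to be touched. The free flat ring of the rim lies 32 to 77 mm from the axis; a fingertip (friction coefficient about 1) pressing there with 8 to 11 N, 60 mm from the axis, drags the wheel along.
- pointer (a point): arrow tip of the fixed steel pointer post at the wheel's edge, 82 mm from the axis along the stand's +x, 79 mm above the desk.
- wheel (a joint): angle of the wheel (rad): direction of its engraved line, counter-clockwise seen from above, from the pointer. 0 or 6.283 (a full turn): the line faces the pointer. Turns both ways, stops at -1.6 and 7.9. The line is dark, 3 mm wide, along a radius of the wheel's top from 44 to 78 mm from the axis and down its edge.
- clamp (a joint): angle of the clamp lever (rad): 0 open, leaning to the stand's -x (towards the robot); 1.0 fully over at its stop, leaning to +x, clamped. It turns about the stand's y axis, pivot at x = 0, y = +135 mm, 46 mm above the desk; stays where it is left; about 1 N at the ball moves it.
- clamp_tip (a point): centre of the black ball, 26 mm in diameter, at the end of the clamp lever's 10 mm steel rod, 80 mm from its pivot; 116 mm above the desk when open or fully over, 126 mm when upright.
- mouse: grey computer mouse, 105 x 62 x 32 mm, loose beside the turntable; origin at its underside. Leave it.
- tape: ring of cardboard-coloured tape, 56 mm across, 19 mm high, loose beside the clamp; origin at its underside. Leave it.
- stapler: black stapler, 130 x 34 x 42 mm, loose; origin at its underside. Leave it.
- pencil: wooden pencil, 158 mm long, 8 mm thick, on the clipboard. Leave it.

How it is judged:
By the outcome, as a careful person would: the job done as asked, in the order asked, and still so for the second after the job is handed in, with the robot touching nothing.
It also fails if it takes over 67 s, if anything falls off the work surface, if the arm or the gripper's body presses on something with over 40 N, if the wrist force passes 120 N, or if a joint passes its speed limit or range.

### The arm

A 6-joint arm with a two-finger parallel gripper is mounted at the origin on the work surface. World frame = base frame: x ahead of the robot, y to its left, z up, the work surface at z = 0. Lengths are in mm, angles in degrees, forces in N, time in s.
With the tool pointing down it reaches from about 400 to 825 mm from the base axis. Payload 7 kg.
Tool frame: the origin (TCP) lies midway between the tips of the shut fingers; the grasp point (between the pads) lies 19 mm behind it; z points along the fingers, y is the line along which they close (so a half turn about z gives the same grasp; the last joint's range is limited). The gripper opens to 85 mm and grips with 20 to 120 N. Pads are 22 mm wide; open, the fingers measure 114 mm over their backs; the gripper's body (76 mm by 85 mm) begins 54 mm behind the grasp point. The pads swing forward as they close: fully open they stand 13 mm farther back than shut.
Start: joints at [90.762, 20.546, 0.682, 0, -70.136, -16.507], TCP at [183.174, 649.648, 231.302] pointing down, gripper open.
Joint ranges: [-176.03, 176.03], [-82.01, 121.73], [-58.28, 71.71], [-173.87, 95.51], [-174.79, -0.11], [-173.66, 173.66]. Speed limits (degrees/s): [136.94, 136.94, 172.46, 180, 180, 180].

### API

Orientations are given as [roll, pitch, yaw] about the fixed x, y, z axes, in that order (R = Rz(yaw) Ry(pitch) Rx(roll)).
In Python, from rig import bot gives the robot as it stands.
- The arm moves only by the shell command python3 -m creep 'ROWS'. ROWS is JSON, a list of rows, each an object with "dp": the shift along the tool's x, y, z in mm, a list of three; "twist": the turn, a rotation vector about the tool's x, y, z in rad, a list of three; "fingers": the finger opening in mm, from 0 to 85.4. A call has 1 to 12 rows; each row shifts and turns the commanded pose from where the row before left it, along the tool's axes as they then stand; what a row does not reach is not made up. A row lasts 1/8 s, in which the tool goes at most 62.5 mm and 10.7 degrees, less where a joint would pass 70% of its speed; a pose out of reach is approached as far as the arm can. A call is refused whole if a number of a shift passes 62.5 or a number of a turn 0.188, either way. A call with a gripper value outside its range is refused whole. The fingers move at their own pace and stop on an object; the grip force is fixed at half the most. Time passes only in rows, so rows that do not move let the fingers close. It gives the time, the measured TCP pose, the force, the opening and the grip force at its end, in the units of the state.
- bot.get_state(): the state, without advancing time (a new reading comes with each control period).
- bot.grab_frame(name): name is "scene" or "top" or "wrist"; returns (picture, depth): 420x560x3 uint8, red, green, blue; 420x560 float32, mm along the optical axis (not along the pixel's ray), 0 where there is no reading.
- bot.get_calibration(name): a dict with "K" (3x3 intrinsics, pixels), "T" (4x4, takes a point from camera to world coordinates). Camera axes: x right, y down, z forward; pixel columns grow to the right and rows downward; lengths in mm; the calibration is good to about 2 mm. A picture is of the moment at which its call begins: read the wrist's pose just before it. get_calibration takes no time and is no camera call; for the wrist camera it gives the pose at the moment of the call.
- bot.hand_in(): hands the job in; it is judged then, once.
The state is a dict: "time": time; "joints": joint angles; "qvel": joint speeds; "effort": joint torques, N m; "tcp_pos": TCP position; "tool_rot": TCP orientation; "ft_force": force on the tool from outside, world axes, zero at the start; "wrist_torque": the same for the moment, N m; "gripper_width": finger opening in mm; "gripper_force": force on a finger pad.
Only numpy, scipy, OpenCV 4.12 (cv2) and the standard library are available. Lean on these libraries where they do the work, as an engineer would, in place of code of your own. Each camera call takes 0.05 s, during which the arm holds its last target. There are 200 camera calls.

## Working session

There is one attempt and no reset: what is moved stays moved. The work goes in short steps, Python scripts to look and compute and a shell command to move; the robot and the scene stay as the last step left them, time stands still between calls to the robot, and variables do not carry over. Pictures are saved under pics/ and viewed, at most 10 in all, crops included, and the job is handed in when it is done.

```bash
ls; mkdir -p pics; python3 - <<'E'
from rig import bot
import cv2,numpy as np
s=bot.get_state();print({k:np.round(v,2) for k,v in s.items()})
for n in("top","scene"):
    p,d=bot.grab_frame(n);cv2.imwrite(f"pics/{n}1.png",p[:,:,::-1]);np.save(f"pics/{n}1.npy",d)
    c=bot.get_calibration(n);print(n,np.round(c["K"],1).tolist(),np.round(c["T"],3).tolist())
E
```

```text
pics
{'time': np.float64(0.0), 'joints': array([ 9.076e+01,  2.059e+01,  6.300e-01, -2.000e-02, -7.014e+01,
       -1.651e+01]), 'qvel': array([ 0.05,  0.08,  0.03, -0.04, -0.09, -0.01]), 'effort': array([ 0.000e+00, -5.833e+01,  2.934e+01,  6.940e+00, -1.000e-02,
       -0.000e+00]), 'tcp_pos': array([183.06, 649.19, 230.36]), 'tool_rot': array([ 1.799e+02, -1.000e-02, -1.575e+01]), 'ft_force': array([-0.94,  0.49, -0.11]), 'wrist_torque': array([ 0.03,  0.01, -0.07]), 'gripper_force': np.float64(0.0), 'gripper_width': np.float64(85.45)}
top [[499.4, 0.0, 270.7], [0.0, 499.4, 216.0], [0.0, 0.0, 1.0]] [[0.028, -0.992, 0.121, 392.59], [-1.0, -0.028, -0.001, 60.235], [0.004, -0.121, -0.993, 1336.99], [0.0, 0.0, 0.0, 1.0]]
scene [[441.6, 0.0, 284.0], [0.0, 441.6, 209.9], [0.0, 0.0, 1.0]] [[-0.745, 0.349, -0.569, 1228.728], [0.667, 0.411, -0.621, 821.153], [0.017, -0.842, -0.539, 753.1], [0.0, 0.0, 0.0, 1.0]]
```

View pics/top1.png

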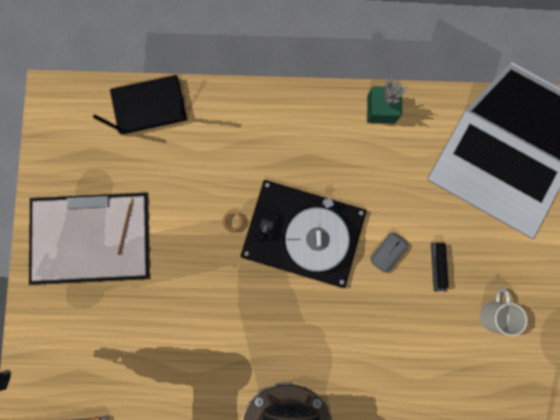

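View pics/scene1.png

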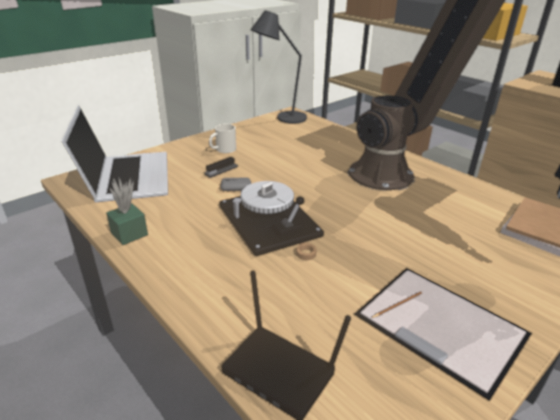

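Top view: wheel centre is near (318,239), the pointer near (328,203), the clamp ball near (268,228), and the engraved line runs left from the hub to (287,239). That puts the line about 105° CCW of the pointer. Next I measure precisely.

```bash
cat > h.py <<'E'
import cv2,numpy as np
from rig import bot
def ray(c,uv,z):
    K,T=np.array(c["K"]),np.array(c["T"]);uv=np.atleast_2d(uv).astype(float)
    d=np.c_[(uv-K[:2,2])/[K[0,0],K[1,1]],np.ones(len(uv))]@T[:3,:3].T
    return T[:3,3]+d*((z-T[2,3])/d[:,2])[:,None]
def proj(c,P):
    K,T=np.array(c["K"]),np.array(c["T"]);q=(np.atleast_2d(P)-T[:3,3])@T[:3,:3];return (q/q[:,2:])[:,:2]*[K[0,0],K[1,1]]+K[:2,2]
E
python3 - <<'E'
from h import *
p=cv2.imread("pics/top1.png");c=bot.get_calibration("top")
g=cv2.cvtColor(p,cv2.COLOR_BGR2HSV)
m=((g[...,2]>120)&(g[...,1]<60)).astype(np.uint8);m[:,:270]=0;m[:,365:]=0;m[:185]=0;m[290:]=0
cs=max(cv2.findContours(m,0,1)[0],key=cv2.contourArea)
e=cv2.fitEllipse(cv2.convexHull(cs[cs[:,0,1]>212]));print(e)
b=(g[...,2]<75).astype(np.uint8);b[:,:235]=0;b[:,372:]=0;b[:175]=0;b[295:]=0
b|=m
b=cv2.morphologyEx(b,cv2.MORPH_OPEN,np.ones((3,3),np.uint8))
cb=max(cv2.findContours(b,0,1)[0],key=cv2.contourArea);r=cv2.minAreaRect(cb);bx=cv2.boxPoints(r);print(r)
B=ray(c,bx,24);print("corners",B.round(1).tolist(),np.linalg.norm(np.diff(B,axis=0),axis=1).round())
print("centre",ray(c,e[0],74),"plate mid",B.mean(0))
cv2.imwrite("pics/z.png",cv2.resize(p[170:300,225:425],None,fx=4,fy=4,interpolation=2))
E
```

```text
((316.8204650878906, 239.19839477539062), (61.991424560546875, 62.70396423339844), 116.55876922607422)
((304.09173583984375, 233.5275421142578), (109.28797912597656, 81.22367858886719), 16.699243545532227)
corners [[442.6, 136.3, 24.0], [651.6, 81.2, 24.0], [574.8, -199.0, 24.0], [368.7, -139.1, 24.0]] [216. 291. 215.]
centre [[490.40262147 -59.44399113  74.        ]] plate mid [509.43663528 -30.16141039  24.        ]
```

View pics/z.png

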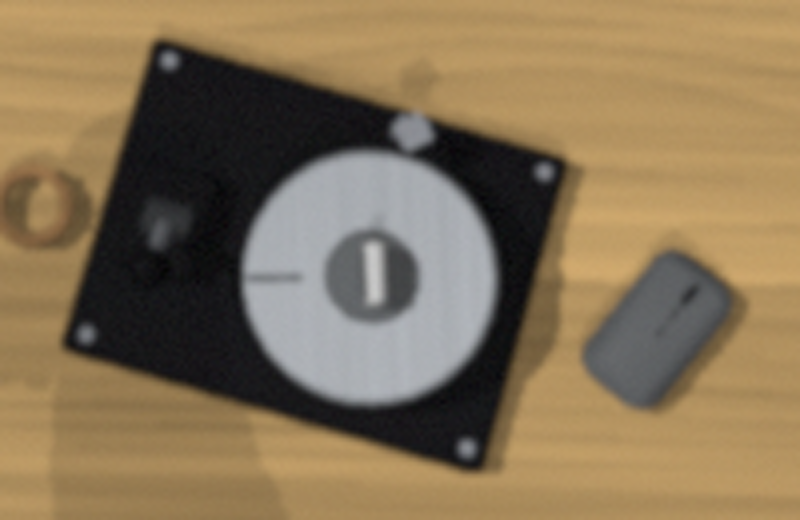

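```bash
python3 -m creep '[{"dp":[55,25,0],"fingers":0},{"dp":[55,25,0]},{"dp":[55,25,0]},{"dp":[55,25,0]},{"dp":[55,25,0]},{"dp":[55,25,0]},{"dp":[22,58,0]},{"dp":[22,58,0]},{"dp":[22,58,0]},{"dp":[22,58,0]},{"dp":[22,58,0]},{"dp":[22,58,0]}]' && python3 -m creep '[{"dp":[0,50,0],"fingers":0},{"dp":[0,38,0]},{"dp":[0,0,0]},{"dp":[0,0,0]}]'; python3 - <<'E'
from h import *
s=bot.get_state();print(s["time"],s["joints"],s["tcp_pos"],s["tool_rot"],s["ft_force"],s["gripper_width"])
c=bot.get_calibration("wrist");p,d=bot.grab_frame("wrist");cv2.imwrite("pics/w1.png",p[:,:,::-1]);np.save("pics/w1.npy",d)
np.savez("pics/w1c.npz",**{k:np.array(c[k]) for k in("K","T")});print(np.round(c["K"],1).tolist(),np.round(c["T"],3).tolist())
print("expect centre px",proj(c,[490.5,-60,74]),"pointer",proj(c,[490.5+82*.9646,-60-82*.2638,79]))
E
```

```text
0.1 [ 9.07636541e+01  2.05868242e+01  6.39288734e-01 -1.63381488e-02
 -7.01363257e+01 -1.65058985e+01] [183.06291023 649.25741045 230.46951436] [ 1.79915231e+02 -9.10130644e-03 -1.57478004e+01] [ 0.77718902 -0.29250572  0.50557871] 85.41597643913865
[[356.0, 0.0, 281.3], [0.0, 356.0, 201.4], [0.0, 0.0, 1.0]] [[-0.272, -0.912, -0.307, 261.386], [-0.962, 0.258, 0.086, 628.419], [0.001, 0.319, -0.948, 373.996], [0.0, 0.0, 0.0, 1.0]]
expect centre px [[1660.80251827 -907.02882323]] pointer [[ 2002.87905209 -1402.0438079 ]]invalid input at $[0]: expected keys dp, twist, fingers
```

View pics/w1.png

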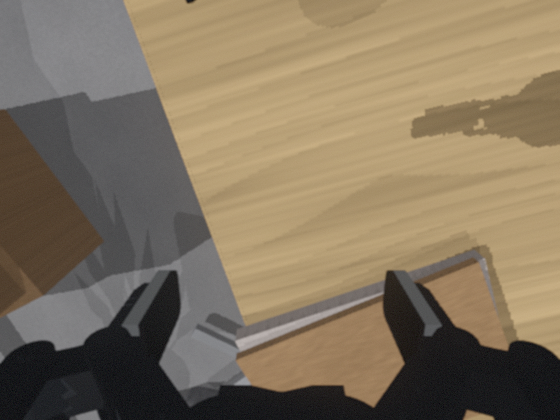

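The arm has not moved because every row needs all three keys. The wrist picture only shows the desk edge at the start pose.

```bash
python3 -m creep '[{"dp":[55,25,0],"twist":[0,0,0],"fingers":0},{"dp":[55,25,0],"twist":[0,0,0],"fingers":0},{"dp":[55,25,0],"twist":[0,0,0],"fingers":0},{"dp":[55,25,0],"twist":[0,0,0],"fingers":0},{"dp":[55,25,0],"twist":[0,0,0],"fingers":0},{"dp":[55,25,0],"twist":[0,0,0],"fingers":0},{"dp":[22,58,0],"twist":[0,0,0],"fingers":0},{"dp":[22,58,0],"twist":[0,0,0],"fingers":0},{"dp":[22,58,0],"twist":[0,0,0],"fingers":0},{"dp":[22,58,0],"twist":[0,0,0],"fingers":0},{"dp":[22,58,0],"twist":[0,0,0],"fingers":0},{"dp":[22,58,0],"twist":[0,0,0],"fingers":0}]' && python3 -m creep '[{"dp":[0,50,0],"twist":[0,0,0],"fingers":0},{"dp":[0,38,0],"twist":[0,0,0],"fingers":0},{"dp":[0,0,0],"twist":[0,0,0],"fingers":0},{"dp":[0,0,0],"twist":[0,0,0],"fingers":0}]'; cat > look.py <<'E'
import sys
from h import *
s=bot.get_state();print(s["time"],s["joints"].round(1) if hasattr(s["joints"],'round') else s["joints"],s["tcp_pos"],s["tool_rot"],s["ft_force"],s["gripper_width"])
n=sys.argv[1]
c=bot.get_calibration("wrist");p,d=bot.grab_frame("wrist");cv2.imwrite(f"pics/{n}.png",p[:,:,::-1]);np.save(f"pics/{n}.npy",d)
np.savez(f"pics/{n}c.npz",**{k:np.array(c[k]) for k in("K","T")})
print("expect centre px",proj(c,[490.5,-60,74]),"pointer",proj(c,[490.5+82*.9646,-60-82*.2638,79]))
E
python3 look.py w2
```

```text
time: 1.65
tcp_pos: [492.4, 43.1, 231.4]
tool_rot: [-180.0, -0.0, -15.7]
ft_force: [1.1, 0.1, -0.1]
gripper_width: -0.2
gripper_force: 0.0
time: 2.15
tcp_pos: [468.9, -39.7, 231.4]
tool_rot: [-180.0, -0.0, -15.8]
ft_force: [-0.3, 0.1, -0.3]
gripper_width: -0.0
gripper_force: 0.0
2.15 [ 19.2   0.9 -24.1  -0.  -65.   55. ] [468.94516281 -39.68091935 231.36037834] [-1.79987250e+02 -1.31764092e-02 -1.57818215e+01] [-0.34684635  0.13931446 -0.30182689] -0.04948813277435014
expect centre px [[298.77043869 149.47984885]] pointer [[299.82287203  43.84964769]]
```

View pics/w2.png

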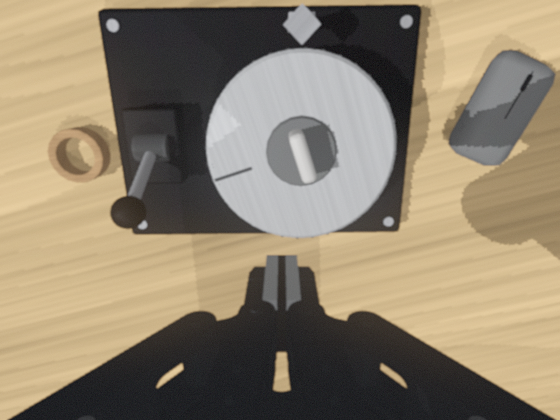

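Wrist view: wheel ellipse centred near (300,143), pointer tip near (302,43), line from (215,180) to (252,168), and clamp ball at (128,212). The view is clear.

```bash
cat > meas.py <<'E'
import sys
from h import *
n=sys.argv[1];C=np.array([float(sys.argv[2]),float(sys.argv[3])]) if len(sys.argv)>3 else None
p=cv2.imread(f"pics/{n}.png");d=np.load(f"pics/{n}.npy");c=dict(np.load(f"pics/{n}c.npz"))
K,T=c["K"],c["T"];v,u=np.mgrid[:420,:560]
P=np.stack([(u-K[0,2])/K[0,0]*d,(v-K[1,2])/K[1,1]*d,d],-1)@T[:3,:3].T+T[:3,3]
hsv=cv2.cvtColor(p,cv2.COLOR_BGR2HSV)
top=(np.hypot(P[...,0]-490.5,P[...,1]+60)<95)&(P[...,2]>62)&(P[...,2]<86)&(d>0)
r0=np.hypot(P[...,0]-490.5,P[...,1]+60);ring=(r0>40)&(r0<70)&top
z=np.median(P[...,2][ring]);print("top z by depth",z)
X=ray(c,np.c_[u.ravel(),v.ravel()],z).reshape(420,560,3)
if C is None:
    m=(top&(hsv[...,2]>110)).astype(np.uint8);m=cv2.morphologyEx(m,cv2.MORPH_OPEN,np.ones((9,9)))
    k=max(cv2.findContours(m,0,1)[0],key=cv2.contourArea);h=cv2.convexHull(k)
    q=ray(c,h[:,0,:],z)[:,:2];(cx,cy),r=cv2.minEnclosingCircle(q.astype(np.float32))
    A=np.c_[2*q,np.ones(len(q))];s=np.linalg.lstsq(A,(q**2).sum(1),rcond=None)[0]
    C=s[:2];print("centre",C,"r",np.sqrt(s[2]+C@C),"enclosing",cx,cy,r)
R=np.hypot(X[...,0]-C[0],X[...,1]-C[1]);g=cv2.cvtColor(p,cv2.COLOR_BGR2GRAY).astype(float)
bg=cv2.medianBlur(g.astype(np.uint8),21).astype(float)
l=((R>46)&(R<73)&(g<bg-25)).astype(np.uint8)
nn,lab,st,_=cv2.connectedComponentsWithStats(l);best=[]
for i in range(1,nn):
    if st[i,4]<25: continue
    Q=X[lab==i][:,:2]-C
    best.append((st[i,4],np.degrees(np.arctan2(*Q.mean(0)[::-1])).round(2),np.hypot(*Q.mean(0)).round(1),np.ptp(np.hypot(*Q.T)).round(1),st[i,:4].tolist()))
print("dark blobs",best)
b=((hsv[...,2]<70)&(P[...,2]<35)&(P[...,2]>12)&(d>0)).astype(np.uint8)
k=max(cv2.findContours(b,0,1)[0],key=cv2.contourArea);q=ray(c,k[:,0,:],24)[:,:2]
rr=cv2.minAreaRect(q.astype(np.float32));print("plate",rr)
# pointer: high points outside wheel on +x
e=P-np.array([C[0],C[1],0]);ex=e[...,0]*.9646-e[...,1]*.2638;ey=e[...,0]*.2638+e[...,1]*.9646
pm=(ex>78)&(ex<115)&(abs(ey)<25)&(P[...,2]>60)&(d>0)
if pm.sum()>5: print("pointer angle",np.degrees(np.arctan2(e[...,1][pm].mean(),e[...,0][pm].mean())),"z max",P[...,2][pm].max(),"xmin",ex[pm].min())
bm=(np.hypot(ex+38,ey-135)<35)&(P[...,2]>95)&(d>0)
if bm.sum()>5: print("ball stand xyz",ex[bm].mean(),ey[bm].mean(),P[...,2][bm].max(),"world",P[bm].mean(0))
E
python3 meas.py w2
```

```text
top z by depth 78.6924624861062
centre [489.83960853 -61.27230554] r 79.23126784952315 enclosing 489.8710021972656 -60.996063232421875 79.73540496826172
dark blobs [(np.int32(117), np.float64(93.21), np.float64(59.4), np.float64(26.7), [220, 167, 30, 13])]
plate ((508.8986511230469, -30.752288818359375), (284.0509338378906, 214.29415893554688), 74.87158966064453)
pointer angle -15.290776612779954 z max 82.51905138377629 xmin 78.04434772555109
ball stand xyz -34.73562988351619 131.42476916357165 131.6386068396141 world [491.0034233   74.65735943 121.43333398]
```

Centre is (489.8, −61.2), stand yaw is −15.2°, and the line is +108.4° from the pointer. I'll touch at stand angle 234° and drag clockwise on the near side.

```bash
python3 -m creep '[{"dp":[-4.5,32,20],"twist":[0,0,0],"fingers":0},{"dp":[-4.5,32,20],"twist":[0,0,0],"fingers":0},{"dp":[0,0,45],"twist":[0,0,0],"fingers":0},{"dp":[0,0,45],"twist":[0,0,0],"fingers":0},{"dp":[0,0,14],"twist":[0,0,0],"fingers":0},{"dp":[0,0,0],"twist":[0,0,0],"fingers":0},{"dp":[0,0,0],"twist":[0,0,0],"fingers":0}]'; python3 -m creep '[{"dp":[0,0,2],"twist":[0,0,0],"fingers":0},{"dp":[0,0,2],"twist":[0,0,0],"fingers":0},{"dp":[0,0,1],"twist":[0,0,0],"fingers":0},{"dp":[0,0,0],"twist":[0,0,0],"fingers":0},{"dp":[0,0,0],"twist":[0,0,0],"fingers":0}]'
```

```text
time: 3.08
tcp_pos: [444.2, -98.4, 88.7]
tool_rot: [-180.0, -0.1, -15.7]
ft_force: [0.1, -0.2, 0.1]
gripper_width: -0.0
gripper_force: 0.0
time: 3.7
tcp_pos: [442.8, -98.9, 82.3]
tool_rot: [180.0, 0.0, -15.7]
ft_force: [0.2, 0.0, 0.4]
gripper_width: -0.1
gripper_force: 0.0
```

```bash
for i in 1 2 3; do python3 -m creep '[{"dp":[0,0,1],"twist":[0,0,0],"fingers":0},{"dp":[0,0,0],"twist":[0,0,0],"fingers":0},{"dp":[0,0,0],"twist":[0,0,0],"fingers":0}]' | grep -E "tcp|ft"; done
```

```text
tcp_pos: [442.8, -98.9, 81.3]
ft_force: [0.5, -0.1, 0.5]
tcp_pos: [442.8, -98.9, 80.3]
ft_force: [-0.3, 0.7, -0.4]
tcp_pos: [442.8, -98.9, 79.3]
ft_force: [0.1, -0.7, -0.5]
```

```bash
python3 -m creep '[{"dp":[0,0,1],"twist":[0,0,0],"fingers":0},{"dp":[0,0,0],"twist":[0,0,0],"fingers":0},{"dp":[0,0,0],"twist":[0,0,0],"fingers":0}]' | grep -E "tcp|ft"; python3 -m creep '[{"dp":[0,0,1],"twist":[0,0,0],"fingers":0},{"dp":[0,0,0],"twist":[0,0,0],"fingers":0},{"dp":[0,0,0],"twist":[0,0,0],"fingers":0}]' | grep -E "tcp|ft"
```

```text
tcp_pos: [442.8, -98.9, 78.3]
ft_force: [-0.1, -0.0, 0.5]
tcp_pos: [442.9, -98.9, 77.4]
ft_force: [0.2, -0.0, 2.0]
```

```bash
python3 -m creep '[{"dp":[0,0,1],"twist":[0,0,0],"fingers":0},{"dp":[0,0,0],"twist":[0,0,0],"fingers":0},{"dp":[0,0,0],"twist":[0,0,0],"fingers":0}]' | grep -E "tcp|ft"; python3 -m creep '[{"dp":[0,0,0.5],"twist":[0,0,0],"fingers":0},{"dp":[0,0,0],"twist":[0,0,0],"fingers":0},{"dp":[0,0,0],"twist":[0,0,0],"fingers":0}]' | grep -E "tcp|ft"
```

```text
tcp_pos: [442.7, -99.0, 76.4]
ft_force: [-0.8, -1.1, 4.0]
tcp_pos: [442.7, -99.0, 75.9]
ft_force: [-2.2, -1.6, 4.4]
```

```bash
python3 -m creep '[{"dp":[0,0,0.6],"twist":[0,0,0],"fingers":0},{"dp":[0,0,0],"twist":[0,0,0],"fingers":0},{"dp":[0,0,0],"twist":[0,0,0],"fingers":0}]' | grep -E "tcp|ft"
```

```text
tcp_pos: [442.7, -99.0, 75.4]
ft_force: [-2.7, -1.8, 7.3]
```

```bash
python3 -m creep '[{"dp":[0,0,0.4],"twist":[0,0,0],"fingers":0},{"dp":[0,0,0],"twist":[0,0,0],"fingers":0},{"dp":[0,0,0],"twist":[0,0,0],"fingers":0}]' | grep -E "tcp|ft"; python3 -m creep '[{"dp":[-1.6,-1.3,0],"twist":[0,0,0.035],"fingers":0},{"dp":[-3.2,-2.6,0],"twist":[0,0,0.07],"fingers":0},{"dp":[0,0,0],"twist":[0,0,0],"fingers":0}]' | grep -E "t"
```

```text
tcp_pos: [442.6, -99.1, 75.0]
ft_force: [-2.1, -2.0, 7.1]
time: 7.45
tcp_pos: [440.6, -93.8, 75.5]
tool_rot: [-180.0, -0.1, -21.8]
ft_force: [-0.2, -3.3, 6.5]
gripper_width: 0.2
```

```bash
python3 -m creep '[{"dp":[0,0,0.4],"twist":[0,0,0],"fingers":0},{"dp":[-3.3,-2.6,0],"twist":[0,0,0.07],"fingers":0},{"dp":[-3.3,-2.6,0],"twist":[0,0,0.07],"fingers":0},{"dp":[-3.3,-2.6,0],"twist":[0,0,0.07],"fingers":0}]' | grep -E "t"; python3 -m creep '[{"dp":[-3.3,-2.6,0],"twist":[0,0,0.07],"fingers":0},{"dp":[-3.3,-2.6,0],"twist":[0,0,0.07],"fingers":0},{"dp":[-3.3,-2.6,0],"twist":[0,0,0.07],"fingers":0},{"dp":[0,0,0],"twist":[0,0,0],"fingers":0},{"dp":[0,0,0],"twist":[0,0,0],"fingers":0}]' | grep -E "t"; python3 look.py w3; python3 meas.py w3 489.8 -61.2
```

```text
time: 7.95
tcp_pos: [435.1, -82.5, 75.1]
tool_rot: [-179.9, -0.1, -33.9]
ft_force: [0.2, -3.0, 6.4]
gripper_width: 0.3
time: 8.57
tcp_pos: [432.1, -70.2, 75.1]
tool_rot: [-179.9, -0.1, -45.8]
ft_force: [-0.6, -3.0, 6.8]
gripper_width: -0.2
8.575 [ 16.8   8.  -40.3   0.1 -41.6  27.4] [432.05127052 -70.15102591  75.06048861] [-1.79909424e+02 -9.25674624e-02 -4.57855179e+01] [-0.63109245 -2.95895786  6.79544121] -0.2478627601814555
expect centre px [[167.74605036 197.87825052]] pointer [[24.61508239 10.89176698]]
top z by depth 77.26472904372173
dark blobs [(np.int32(28), np.float64(-108.28), np.float64(50.4), np.float64(2.5), [271, 141, 9, 6]), (np.int32(400), np.float64(67.1), np.float64(59.4), np.float64(26.9), [22, 236, 55, 27]), (np.int32(343), np.float64(-174.07), np.float64(60.2), np.float64(16.1), [278, 255, 8, 46]), (np.int32(105), np.float64(-178.81), np.float64(49.3), np.float64(6.0), [248, 266, 17, 12]), (np.int32(106), np.float64(-165.82), np.float64(67.2), np.float64(9.2), [298, 267, 18, 12]), (np.int32(63), np.float64(143.93), np.float64(56.5), np.float64(3.9), [185, 311, 29, 5])]
plate ((444.8173828125, -136.88140869140625), (68.37486267089844, 158.77218627929688), 65.62205505371094)
pointer angle -15.062985363732846 z max 82.41937490977026 xmin 78.02385076292524
```

The line is now at 67.1°, so the wheel is turning with about 4° of slip. I'll press slightly more and continue.

```bash
python3 -m creep '[{"dp":[0,0,0.4],"twist":[0,0,0],"fingers":0},{"dp":[-3.3,-2.6,0],"twist":[0,0,0.07],"fingers":0},{"dp":[-3.3,-2.6,0],"twist":[0,0,0.07],"fingers":0},{"dp":[-3.3,-2.6,0],"twist":[0,0,0.07],"fingers":0},{"dp":[-3.3,-2.6,0],"twist":[0,0,0.07],"fingers":0},{"dp":[-3.3,-2.6,0],"twist":[0,0,0.07],"fingers":0},{"dp":[-3.3,-2.6,0],"twist":[0,0,0.07],"fingers":0}]' | grep -E "t"; python3 -m creep '[{"dp":[-3.3,-2.6,0],"twist":[0,0,0.07],"fingers":0},{"dp":[-3.3,-2.6,0],"twist":[0,0,0.07],"fingers":0},{"dp":[-3.3,-2.6,0],"twist":[0,0,0.07],"fingers":0},{"dp":[-3.3,-2.6,0],"twist":[0,0,0.07],"fingers":0},{"dp":[-3.3,-2.6,0],"twist":[0,0,0.07],"fingers":0},{"dp":[-3.3,-2.6,0],"twist":[0,0,0.07],"fingers":0},{"dp":[0,0,0],"twist":[0,0,0],"fingers":0},{"dp":[0,0,0],"twist":[0,0,0],"fingers":0}]' | grep -E "t"; python3 look.py w4; python3 meas.py w4 489.8 -61.2
```

```text
time: 9.5
tcp_pos: [433.9, -45.3, 74.7]
tool_rot: [-179.9, -0.1, -70.0]
ft_force: [1.5, -5.9, 7.2]
gripper_width: -0.1
time: 10.5
tcp_pos: [445.5, -23.2, 74.6]
tool_rot: [-179.9, -0.0, -93.9]
ft_force: [1.2, -4.3, 7.5]
gripper_width: 0.3
10.5 [ 22.5   8.9 -39.3   0.1 -41.7 -26.5] [445.51064526 -23.24482091  74.63529327] [-1.79891697e+02 -4.47842106e-03 -9.39160314e+01] [ 1.18867454 -4.28517158  7.50300239] 0.3319756412493934
expect centre px [[168.33031204 198.35813108]] pointer [[-41.21157968 163.64306809]]
top z by depth 77.11729490848528
dark blobs [(np.int32(401), np.float64(18.78), np.float64(59.3), np.float64(26.9), [20, 234, 56, 27]), (np.int32(343), np.float64(137.61), np.float64(60.7), np.float64(15.7), [278, 255, 8, 45]), (np.int32(99), np.float64(133.16), np.float64(50.1), np.float64(5.6), [248, 266, 17, 12]), (np.int32(94), np.float64(145.81), np.float64(67.3), np.float64(8.6), [298, 266, 17, 11]), (np.int32(58), np.float64(96.44), np.float64(57.3), np.float64(4.4), [187, 311, 27, 6])]
plate ((418.6252746582031, -49.24165344238281), (180.71487426757812, 88.66337585449219), 86.06380462646484)
```

No slip this time: the line is at 18.8°, with 34° to go.

```bash
python3 -m creep '[{"dp":[-3.3,-2.6,0],"twist":[0,0,0.07],"fingers":0},{"dp":[-3.3,-2.6,0],"twist":[0,0,0.07],"fingers":0},{"dp":[-3.3,-2.6,0],"twist":[0,0,0.07],"fingers":0},{"dp":[-3.3,-2.6,0],"twist":[0,0,0.07],"fingers":0},{"dp":[-3.3,-2.6,0],"twist":[0,0,0.07],"fingers":0},{"dp":[-3.3,-2.6,0],"twist":[0,0,0.07],"fingers":0},{"dp":[-3.3,-2.6,0],"twist":[0,0,0.07],"fingers":0},{"dp":[-3.3,-2.6,0],"twist":[0,0,0.07],"fingers":0},{"dp":[-1.6,-1.2,0],"twist":[0,0,0.033],"fingers":0},{"dp":[0,0,0],"twist":[0,0,0],"fingers":0},{"dp":[0,0,0],"twist":[0,0,0],"fingers":0}]' | grep -E "t"; python3 look.py w5; python3 meas.py w5 489.8 -61.2
```

```text
time: 11.92
tcp_pos: [473.8, -4.7, 74.3]
tool_rot: [-180.0, -0.0, -127.9]
ft_force: [-1.2, -5.2, 7.1]
gripper_width: 0.1
11.925 [ 23.3  11.4 -35.9   0.1 -42.7 -61.3] [473.81926466  -4.71408143  74.30410348] [-1.79980984e+02 -4.81905340e-02 -1.27919955e+02] [-1.1552178  -5.18538359  7.11448844] 0.12392179672251384
expect centre px [[167.48681673 200.54081916]] pointer [[ -0.59418823 272.17277756]]
top z by depth 76.92955258450692
dark blobs [(np.int32(396), np.float64(-13.37), np.float64(59.4), np.float64(26.9), [20, 239, 55, 29]), (np.int32(355), np.float64(104.81), np.float64(61.2), np.float64(15.7), [278, 255, 8, 46]), (np.int32(98), np.float64(100.72), np.float64(50.3), np.float64(6.0), [248, 266, 17, 12]), (np.int32(110), np.float64(112.74), np.float64(68.3), np.float64(8.6), [298, 267, 17, 11]), (np.int32(59), np.float64(63.7), np.float64(56.5), np.float64(4.1), [187, 311, 27, 5])]
plate ((439.6992492675781, 7.8547515869140625), (242.38717651367188, 64.50994873046875), 74.72669219970703)
pointer angle -11.94365083798972 z max 77.94890182789075 xmin 78.01318155808558
```

```bash
python3 -m creep '[{"dp":[-1.5,-1.2,0],"twist":[0,0,0.032],"fingers":0},{"dp":[0,0,0],"twist":[0,0,0],"fingers":0},{"dp":[0,0,0],"twist":[0,0,0],"fingers":0},{"dp":[0,0,-6],"twist":[0,0,0],"fingers":0},{"dp":[0,0,-50],"twist":[0,0,0],"fingers":0},{"dp":[0,0,-50],"twist":[0,0,0],"fingers":0},{"dp":[0,0,-50],"twist":[0,0,0],"fingers":0},{"dp":[0,0,0],"twist":[0,0,0],"fingers":0},{"dp":[0,0,0],"twist":[0,0,0],"fingers":0},{"dp":[0,0,0],"twist":[0,0,0],"fingers":0}]' | grep -E "t"; python3 look.py w6; python3 meas.py w6
```

```text
time: 13.22
tcp_pos: [475.0, -3.8, 228.7]
tool_rot: [179.9, -0.1, -129.8]
ft_force: [0.8, -0.2, 0.2]
gripper_width: -0.3
13.225 [ 23.3   1.6 -23.7  -0.  -64.8 -63.1] [475.03361809  -3.79844481 228.67392718] [ 1.79919560e+02 -1.05003996e-01 -1.29766792e+02] [ 0.80849003 -0.24772883  0.18219996] -0.2826795535050755
expect centre px [[222.08850349 142.68750871]] pointer [[135.79562676 183.51283896]]
top z by depth 78.49163640688954
centre [488.61484938 -61.10052935] r 79.31229790931852 enclosing 488.6414794921875 -61.123226165771484 79.72610473632812
dark blobs [(np.int32(27), np.float64(-114.69), np.float64(53.3), np.float64(3.9), [197, 72, 7, 6]), (np.int32(116), np.float64(-14.77), np.float64(59.2), np.float64(26.8), [146, 163, 29, 16])]
plate ((506.8034362792969, -30.886749267578125), (284.3870544433594, 214.3151397705078), 74.87103271484375)
pointer angle -15.284260099735869 z max 81.88763102114126 xmin 78.01965801357846
ball stand xyz -37.92409291961323 130.4992425367741 131.5587314492805 world [486.45906352  74.77749143 123.43952562]
```

View pics/w6.png

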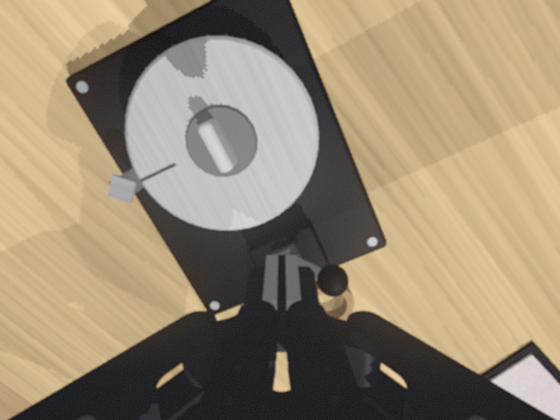

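The line (−14.8°) meets the pointer (−15.2°) within measurement error. In the picture it runs from (175,165) straight to the pointer at (125,187). Next I rotate back and go behind the clamp ball on its robot side.

```bash
python3 -m creep '[{"dp":[0,0,0],"twist":[0,0,-0.182],"fingers":0},{"dp":[0,0,0],"twist":[0,0,-0.182],"fingers":0},{"dp":[0,0,0],"twist":[0,0,-0.182],"fingers":0},{"dp":[0,0,0],"twist":[0,0,-0.182],"fingers":0},{"dp":[0,0,0],"twist":[0,0,-0.182],"fingers":0},{"dp":[0,0,0],"twist":[0,0,-0.182],"fingers":0},{"dp":[0,0,0],"twist":[0,0,-0.182],"fingers":0},{"dp":[0,0,0],"twist":[0,0,-0.182],"fingers":0},{"dp":[0,0,0],"twist":[0,0,-0.182],"fingers":0},{"dp":[0,0,0],"twist":[0,0,-0.182],"fingers":0},{"dp":[0,0,0],"twist":[0,0,-0.182],"fingers":0},{"dp":[0,0,0],"twist":[0,0,0],"fingers":0}]' | grep t; python3 -m creep '[{"dp":[-25.5,-42,0],"twist":[0,0,0],"fingers":0},{"dp":[-25.5,-42,0],"twist":[0,0,0],"fingers":0},{"dp":[0,0,0],"twist":[0,0,0],"fingers":0},{"dp":[0,0,0],"twist":[0,0,0],"fingers":0},{"dp":[0,0,0],"twist":[0,0,0],"fingers":0}]' | grep t; python3 look.py w7; python3 meas.py w7 489.3 -61.2
```

```text
time: 14.78
tcp_pos: [475.5, -3.8, 229.1]
tool_rot: [179.9, 0.1, -15.1]
ft_force: [-0.0, 0.2, 0.0]
gripper_width: -0.0
time: 15.4
tcp_pos: [448.4, 89.9, 229.8]
tool_rot: [180.0, 0.0, -15.2]
ft_force: [-0.6, -0.7, 0.5]
gripper_width: 0.1
15.4 [ 36.1  -0.4 -25.6   0.  -64.8  38.7] [448.41875979  89.91804082 229.76617235] [ 1.79973579e+02  1.99930880e-02 -1.51968103e+01] [-0.59910775 -0.66891783  0.45041264] 0.13462834987300976
expect centre px [[450.19825827  82.88864087]] pointer [[471.03802084 -38.6912001 ]]
top z by depth 78.47701950515716
dark blobs [(np.int32(94), np.float64(-14.94), np.float64(52.3), np.float64(12.6), [462, 0, 7, 20]), (np.int32(30), np.float64(143.7), np.float64(69.8), np.float64(6.2), [410, 160, 7, 10])]
plate ((485.14678955078125, -23.026657104492188), (284.927001953125, 166.10243225097656), 74.79590606689453)
ball stand xyz -63.6505093866683 135.9301138175998 319.92736865703847 world [463.76219612  86.70274361 284.82368827]
```

View pics/w7.png

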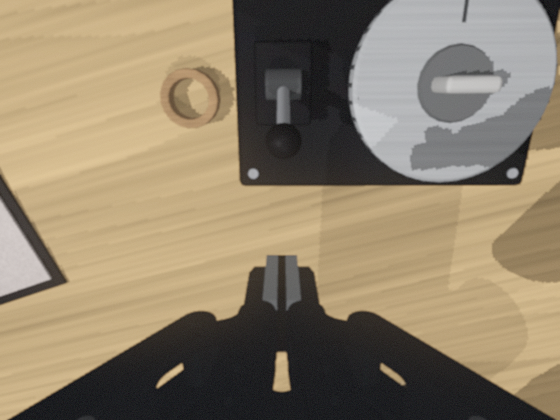

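The ball (284,140) is straight ahead of the fingers (282,260), and the line is still at −14.9°. I'll descend and push.

```bash
python3 -m creep '[{"dp":[0,0,50],"twist":[0,0,0],"fingers":0},{"dp":[0,0,50],"twist":[0,0,0],"fingers":0},{"dp":[0,0,21],"twist":[0,0,0],"fingers":0},{"dp":[0,0,0],"twist":[0,0,0],"fingers":0},{"dp":[8,0,0],"twist":[0,0,0],"fingers":0},{"dp":[8,0,0],"twist":[0,0,0],"fingers":0},{"dp":[8,0,0],"twist":[0,0,0],"fingers":0},{"dp":[8,0,0],"twist":[0,0,0],"fingers":0},{"dp":[8,0,0],"twist":[0,0,0],"fingers":0}]' | grep t; python3 -m creep '[{"dp":[8,0,0],"twist":[0,0,0],"fingers":0},{"dp":[8,0,0],"twist":[0,0,0],"fingers":0},{"dp":[8,0,0],"twist":[0,0,0],"fingers":0},{"dp":[8,0,0],"twist":[0,0,0],"fingers":0},{"dp":[8,0,0],"twist":[0,0,0],"fingers":0},{"dp":[4,0,0],"twist":[0,0,0],"fingers":0},{"dp":[0,0,0],"twist":[0,0,0],"fingers":0},{"dp":[0,0,0],"twist":[0,0,0],"fingers":0}]' | grep t
```

```text
time: 16.58
tcp_pos: [487.6, 80.1, 109.1]
tool_rot: [-180.0, -0.0, -15.1]
ft_force: [-1.1, 0.4, 1.3]
gripper_width: -0.1
time: 17.58
tcp_pos: [529.5, 68.9, 109.1]
tool_rot: [-180.0, -0.0, -15.1]
ft_force: [-0.8, 0.6, -0.4]
gripper_width: 0.2
```

```bash
python3 -m creep '[{"dp":[3,0,0],"twist":[0,0,0],"fingers":0},{"dp":[3,0,0],"twist":[0,0,0],"fingers":0},{"dp":[0,0,0],"twist":[0,0,0],"fingers":0},{"dp":[0,0,0],"twist":[0,0,0],"fingers":0}]' | grep -E "tcp|ft"; python3 -m creep '[{"dp":[2,0,0],"twist":[0,0,0],"fingers":0},{"dp":[0,0,0],"twist":[0,0,0],"fingers":0},{"dp":[0,0,0],"twist":[0,0,0],"fingers":0}]' | grep -E "tcp|ft"
```

```text
tcp_pos: [535.4, 67.3, 109.1]
ft_force: [-0.0, 0.4, 1.0]
tcp_pos: [537.2, 66.7, 109.0]
ft_force: [-1.5, -0.3, -0.2]
```

```bash
python3 -m creep '[{"dp":[2,0,0],"twist":[0,0,0],"fingers":0},{"dp":[0,0,0],"twist":[0,0,0],"fingers":0},{"dp":[0,0,0],"twist":[0,0,0],"fingers":0}]' | grep -E "tcp|ft"; python3 -m creep '[{"dp":[2,0,0],"twist":[0,0,0],"fingers":0},{"dp":[0,0,0],"twist":[0,0,0],"fingers":0},{"dp":[0,0,0],"twist":[0,0,0],"fingers":0}]' | grep -E "tcp|ft"
```

```text
tcp_pos: [539.2, 66.2, 109.0]
ft_force: [0.4, -0.7, -1.3]
tcp_pos: [540.2, 65.8, 108.8]
ft_force: [-4.4, 2.1, 2.8]
```

```bash
python3 -m creep '[{"dp":[1,0,0],"twist":[0,0,0],"fingers":0},{"dp":[0,0,0],"twist":[0,0,0],"fingers":0},{"dp":[0,0,0],"twist":[0,0,0],"fingers":0}]' | grep -E "tcp|ft"; python3 -m creep '[{"dp":[-20,0,0],"twist":[0,0,0],"fingers":0},{"dp":[-40,0,0],"twist":[0,0,0],"fingers":0},{"dp":[-30,0,-40],"twist":[0,0,0],"fingers":0},{"dp":[0,0,-50],"twist":[0,0,0],"fingers":0},{"dp":[0,30,-40],"twist":[0,0,0],"fingers":0},{"dp":[0,30,0],"twist":[0,0,0],"fingers":0},{"dp":[0,0,0],"twist":[0,0,0],"fingers":0},{"dp":[0,0,0],"twist":[0,0,0],"fingers":0},{"dp":[0,0,0],"twist":[0,0,0],"fingers":0}]' | grep -E "t"; python3 look.py w8; python3 meas.py w8 489.3 -61.2
```

```text
tcp_pos: [540.3, 65.6, 108.7]
ft_force: [-7.8, 4.5, 4.8]
time: 20.7
tcp_pos: [439.7, 31.2, 238.8]
tool_rot: [180.0, 0.0, -15.0]
ft_force: [0.2, 0.2, -1.3]
gripper_width: 0.1
20.7 [ 29.9  -2.6 -26.4   0.  -66.1  45.1] [439.72105199  31.24269852 238.77511428] [ 1.79977856e+02  1.33001976e-02 -1.50334941e+01] [ 0.24985412  0.16286645 -1.28073549] 0.058464291933372825
expect centre px [[373.14606712  92.05022894]] pointer [[384.40040562 -23.44952498]]
top z by depth 78.48231374584236
dark blobs [(np.int32(140), np.float64(-14.89), np.float64(57.1), np.float64(21.3), [379, 0, 7, 32]), (np.int32(37), np.float64(-132.56), np.float64(57.5), np.float64(8.3), [429, 123, 14, 8])]
plate ((501.8106994628906, 21.4259033203125), (188.66986083984375, 174.75489807128906), 74.95914459228516)
ball stand xyz -61.71132431590045 120.1594232018555 324.71905265795374 world [461.47252568  70.97946395 313.11482439]
```

View pics/w8.png

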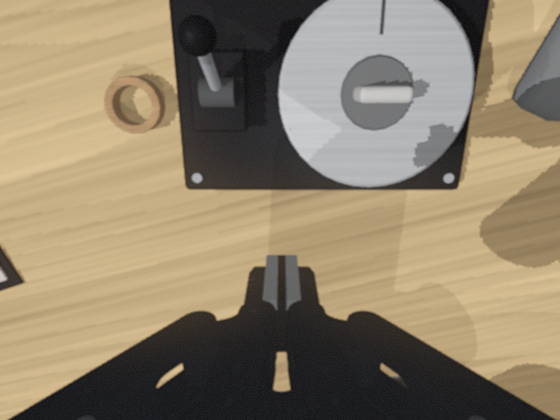

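The ball (198,35) is thrown over to the far side. The stop was felt (8 N with no travel), and the line is unchanged at −14.9°. Handing in.

```bash
python3 -c "
from rig import bot
print(bot.hand_in())"
```

```text
the job is handed in; nothing more can be done
None
```

The wheel's line faces the pointer to within about 0.5° by camera, the clamp lever is fully over at its stop, and the job is handed in at about 21 s (no verdict was returned).

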